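Move the press fittings to the wooden rack in reverse order

TASK

Move the four steel press fittings from the white rack to the empty wooden rack in reverse order: seen from the robot, the one that stands leftmost in the white rack goes into the rightmost well of the wooden rack, the second from the left into the second from the right, and so on. Stand each one upright and flat inside its own well, and do not knock any of them over on the way.

Things in the scene. Friction and masses are not known exactly. Their poses are not given: they have to be found in the camera images.
- cone_mid (a point): Steel pointed piping nozzle: round collar 34 mm diameter and 36 mm high, then a cone narrowing to 10 mm at the tip; 58 mm tall. The point is on its axis, half-way up (38 mm above the table when standing in a well of either rack). Loose, under 0.15 kg, starts upright in a well of the white rack.
- tube_mid (a point): Steel open-topped round cup (plain tube, hollow when seen from above), 36 mm diameter, straight sides, 48 mm tall. The point is on its axis, half-way up (33 mm above the table when standing in a well of either rack). Loose, under 0.15 kg, starts upright in a well of the white rack.
- stamp_mid (a point): Steel knobbed stamp: round foot 42 mm diameter and 10 mm high, thin round stem 16 mm diameter, round knob 26 mm diameter on top (the top 12 mm); 54 mm tall. The stem, where it is gripped, runs from 10 to 42 mm above the underside. The point is on its axis, half-way up (36 mm above the table when standing in a well of either rack). Loose, under 0.15 kg, starts upright in a well of the white rack.
- ribbon_mid (a point): Steel flat nozzle, a rectangular block 22 mm (its x) by 40 mm (its y, roughly along the row) and 48 mm tall with a dark slot along the top. The point is on its axis, half-way up (33 mm above the table when standing in a well of either rack). Loose, under 0.15 kg, starts upright in a well of the white rack.
- full_rack: White plastic rack that starts full, fixed: strip 66 by 286 mm, 3 mm thick, a block 11 mm high at each end, four white wells in a row 64 mm apart (x = 0, y = +96, +32, -32, -96 mm). Its y axis runs along the row to the robot's left (within 0.35 rad of world y). Origin: centre of its underside, 3 mm above the table.
- well_cone: The white well in which the cone piece stands at the start, a square tray 62 mm over all, 58 mm inside, floor 3 mm thick, lip 6 mm high over all (3 mm above the floor) and 2 mm thick. Fixed on the white rack, it stays there when the piece is taken and so marks that piece's place in the row. The origin is the centre of its underside, 6 mm above the table.
- well_tube: The white well in which the tube piece stands at the start, a square tray 62 mm over all, 58 mm inside, floor 3 mm thick, lip 6 mm high over all (3 mm above the floor) and 2 mm thick. Fixed on the white rack, it stays there when the piece is taken and so marks that piece's place in the row. The origin is the centre of its underside, 6 mm above the table.
- well_stamp: The white well in which the stamp piece stands at the start, a square tray 62 mm over all, 58 mm inside, floor 3 mm thick, lip 6 mm high over all (3 mm above the floor) and 2 mm thick. Fixed on the white rack, it stays there when the piece is taken and so marks that piece's place in the row. The origin is the centre of its underside, 6 mm above the table.
- well_ribbon: The white well in which the ribbon piece stands at the start, a square tray 62 mm over all, 58 mm inside, floor 3 mm thick, lip 6 mm high over all (3 mm above the floor) and 2 mm thick. Fixed on the white rack, it stays there when the piece is taken and so marks that piece's place in the row. The origin is the centre of its underside, 6 mm above the table.
- empty_rack: Brown wooden rack, starts empty, fixed, same size and shape as the white one: four square wells in a row at x = 0, y = +96, +32, -32, -96 mm, each 58 mm inside; inner floor 6 mm and lip top 9 mm above the origin; end blocks 11 mm high. Its y axis runs along the row to the robot's left (within 0.35 rad of world y). Origin: centre of its underside, 3 mm above the table.
Mind the look-alikes: they are no part of the job. What is shaped like the part that bears ribbon_mid but orange is not meant.

How it is judged:
By the outcome, as a careful person would: the job done as asked, in the order asked, and still so for the second after the job is handed in, with the robot touching nothing.
It also fails if it takes over 112 s, if anything falls off the work surface, if the arm or the gripper's body presses on something with over 40 N, if the wrist force passes 120 N, or if a joint passes its speed limit or range.

ROBOT

A 6-joint arm with a two-finger parallel gripper is mounted at the origin on the work surface. World frame = base frame: x ahead of the robot, y to its left, z up, the work surface at z = 0. Lengths are in mm, angles in degrees, forces in N, time in s.
With the tool pointing down it reaches from about 300 to 850 mm from the base axis. Payload 4.2 kg.
Tool frame: the origin (TCP) lies between the finger pads; the fingertips stand ahead of it and the grasp point (between the pads) lies 8 mm behind it (env.tip_reach is the x of the fingertips in the tool frame, in mm); x points along the fingers, y is the direction in which the jaws open and shut, and the axes are right-handed (so a half turn about x gives the same grasp; the last joint's range is limited). The gripper opens to 91 mm and grips with 3 to 60 N. Pads are 32 mm wide; open, the fingers measure 118 mm over their backs; the gripper's body (76 mm by 178 mm) begins 60 mm behind the grasp point.
Start: joints at [64.572, 18.312, 89.639, -0, 72.044, -1.146], TCP at [236.459, 524.146, 224.976] pointing down, gripper open.
Joint ranges: [-177.97, 177.97], [-48.28, 115.42], [12.27, 149.76], [-77.06, 257.06], [2.81, 150.46], [-146.56, 146.56]. Speed limits (degrees/s): [147.25, 147.25, 180, 180, 180, 180].

INTERFACE

Orientations are given as [roll, pitch, yaw] about the fixed x, y, z axes, in that order (R = Rz(yaw) Ry(pitch) Rx(roll)).
In Python, from workcell import env, cams gives the robot as it stands.
- The arm moves only by the tool arm_command, never from a script. Its argument "deltas" is a list of rows, each a list of 3 entries, a list of its own where there are three numbers: the opening, from 0 (shut) to 1 (fully open), then the shift along the world's x, y, z in mm, then the turn about the world's z in rad. A call has 1 to 20 rows; each row is the pose to reach, as a shift and turn from the pose commanded when the call began; what a row does not reach only later rows make up. A row lasts 1/10 s, in which the tool goes at most 50 mm and 8.59 degrees, less where a joint would pass 70% of its speed; a pose out of reach is approached as far as the arm can. A call with a gripper value outside its range is refused whole. The fingers move at their own pace and stop on an object; "grip_force" is the grip in N (left out, the last holds). Time passes only in rows, so rows that repeat a pose let the fingers close. It gives the time, the measured TCP pose, the force and the opening at its end, in the units of the state.
- env.state(): the state, without advancing time (a new reading comes with each control period).
- cams.grab_frame(name): name is "side" or "top"; returns a dict with "img" (400x640x3 uint8, red, green, blue), "K" (3x3 intrinsics, pixels), "dist" ([k1, k2, p1, p2, k3] as OpenCV has them; the pictures are not rectified), "rvec" (rotation vector, rad) and "tvec" (3), from world to camera coordinates, as OpenCV has them. Camera axes: x right, y down, z forward; pixel columns grow to the right and rows downward; lengths in mm; the calibration is good to about 2 mm. A picture is of the moment at which its call begins. There is no depth.
- env.job_done(): hands the job in, once; it reports no verdict.
Trained networks look in a picture, given as the dict that the camera call returned (one of the last four; its "shot" number tells which), for a name from the list of things; names that differ only in an ending like _2 or _b are one class to them, and where a whole thing is asked for, a point or a joint stands for the part that bears it (a point fixed in the world has none). Each returns a list of dicts, best first, with "conf" (0 to 1); they miss things now and then, are a little off and sometimes report something else, mostly with a low value. They report only what shows in the picture. A call takes as long as a camera call. They do not tell look-alikes from the thing itself.
- cams.silhouettes(picture, name): "region" (400x640 bool, what is visible of it) and "centre" ([column, row] in pixels, amid what is visible of it).
The state is a dict: "time_s": time; "qpos": joint angles; "qvel": joint speeds; "effort": joint torques, N m; "ee_pos": TCP position; "ee_rot": TCP orientation; "force": force on the tool from outside, world axes, zero at the start; "torque": the same for the moment, N m; "gripper_width": finger opening in mm.
Only numpy, scipy, OpenCV 4.12 (cv2) and the standard library are available. Lean on these libraries where they do the work, as an engineer would, in place of code of your own. Each camera call takes 0.05 s, during which the arm holds its last target.

## Working session

There is one attempt and no reset: what is moved stays moved. The work goes in short steps, Python scripts to look and compute and a tool call to move; the robot and the scene stay as the last step left them, time stands still between calls to the robot, and variables do not carry over. Pictures are saved under pics/ and viewed, and the job is handed in when it is done.

Besides the shell and the picture viewer there is one more tool, called after "Request:" by a JSON object that holds its "op" and its "data". arm_command: Moves the arm, as the interface text tells. Its arguments: {"type":"object","properties":{"deltas":{"type":"array","items":{"type":"array"}},"grip_force":{"type":"number"}},"required":["deltas"]}

```bash
ls; mkdir -p pics
cat > h.py <<'E'
import numpy as np, cv2
from workcell import env, cams
def save(img,name): cv2.imwrite('pics/'+name,cv2.cvtColor(np.ascontiguousarray(img),cv2.COLOR_RGB2BGR))
def ray(f,uv):
    uv=np.array(uv,float).reshape(-1,1,2)
    n=cv2.undistortPoints(uv,np.array(f['K']),np.array(f['dist'])).reshape(-1,2)
    R=cv2.Rodrigues(np.array(f['rvec'],float))[0]; t=np.array(f['tvec'],float).reshape(3)
    d=np.c_[n,np.ones(len(n))]@R; c=-R.T@t
    return c,d
def atz(f,uv,z):
    c,d=ray(f,uv); return c+d*((z-c[2])/d[:,2])[:,None]
def proj(f,P):
    return cv2.projectPoints(np.array(P,float).reshape(-1,1,3),np.array(f['rvec'],float),np.array(f['tvec'],float),np.array(f['K']),np.array(f['dist']))[0].reshape(-1,2)
E
python3 - <<'E'
from h import *
print(env.state(), env.tip_reach)
for n in ['top','side']:
    f=cams.grab_frame(n); save(f['img'],n+'0.png')
    R=cv2.Rodrigues(np.array(f['rvec'],float))[0]; print(n,-R.T@np.array(f['tvec']).reshape(3))
    for k in ['cone_mid','tube_mid','stamp_mid','ribbon_mid','full_rack','empty_rack','well_cone']:
        for d in cams.silhouettes(f,k): print(k,round(d['conf'],2),np.round(d['centre']),d['region'].sum())
E
```

```text
pics
{'time_s': 0.0, 'qpos': array([ 6.45708574e+01,  1.83535104e+01,  8.97067101e+01, -5.60044533e-05,
        7.20438465e+01, -1.14521646e+00]), 'qvel': array([-0.05690367, -0.0781045 , -0.07461215,  0.0583159 ,  0.0148484 ,
        0.02756331]), 'effort': array([-1.67504422e-03, -4.12466955e+01, -2.31966430e+01,  7.25043425e-02,
        4.58180916e-02, -1.50675173e-04]), 'ee_pos': array([236.25788676, 523.68670081, 224.09946755]), 'ee_rot': array([ -91.11590144,   89.895933  , -115.39981031]), 'force': array([ 0.43033715,  0.48941084, -1.03663875]), 'torque': array([0.02883847, 0.00670227, 0.05554847]), 'gripper_width': 91.2939695489153} 11.0
top [ 378.92658604  -40.84442743 1116.90691044]
cone_mid 0.51 [375. 197.] 139
tube_mid 0.72 [405. 198.] 215
tube_mid 0.71 [403. 204.] 386
stamp_mid 0.47 [356. 198.] 158
ribbon_mid 0.66 [433. 240.] 191
ribbon_mid 0.65 [430. 191.] 179
ribbon_mid 0.57 [398. 237.] 177
ribbon_mid 0.46 [475. 184.] 211
full_rack 0.63 [437. 196.] 352
empty_rack 0.64 [227. 223.] 2791
well_cone 0.79 [385. 200.] 372
well_cone 0.57 [361. 208.] 393
side [ 508.98720613 -862.54246162  950.30540624]
cone_mid 0.51 [348. 256.] 271
tube_mid 0.87 [352. 279.] 365
stamp_mid 0.71 [343. 237.] 293
ribbon_mid 0.93 [306. 314.] 417
ribbon_mid 0.84 [382. 362.] 435
ribbon_mid 0.59 [360. 307.] 355
ribbon_mid 0.58 [301. 279.] 396
full_rack 0.83 [354. 331.] 233
empty_rack 0.73 [310. 157.] 1709
well_cone 0.8 [340. 264.] 287
well_cone 0.22 [331. 242.] 261
```

Run:
```python
import cv2
a=cv2.imread('pics/top0.png');b=cv2.imread('pics/side0.png')
cv2.imwrite('pics/top0c.png',cv2.resize(a[130:300,170:500],None,fx=2.4,fy=2.4,interpolation=2))
cv2.imwrite('pics/side0c.png',cv2.resize(b[100:390,200:480],None,fx=2,fy=2,interpolation=2))
```

```text
(no output)
```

View pics/top0.png

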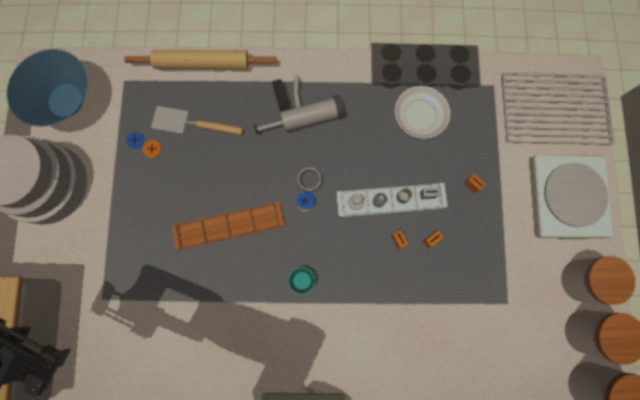

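View pics/top0c.png

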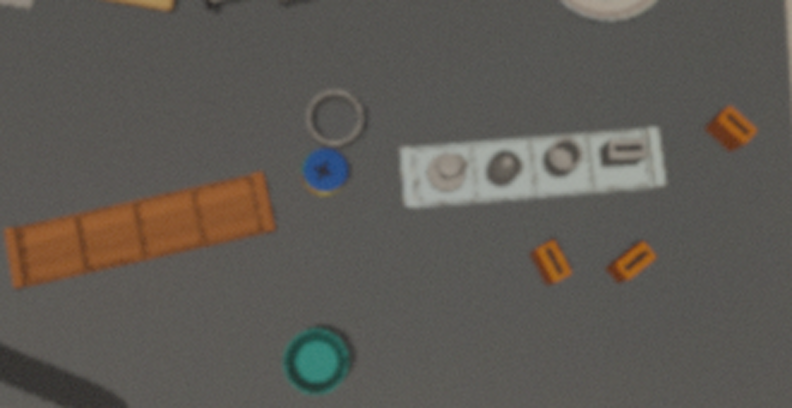

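View pics/side0c.png

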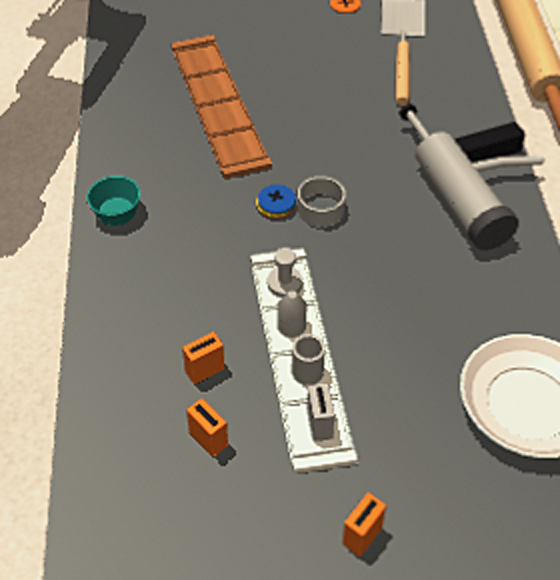

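View pics/side0.png

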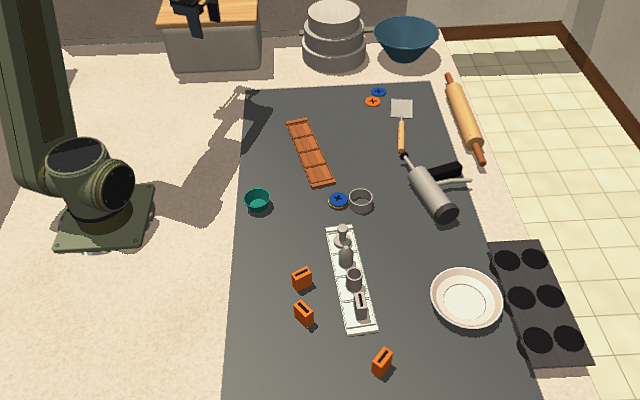

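The top view (robot at the bottom, y to the left) shows the white rack from left to right: stamp (357,200), cone (380,199), tube (405,196) and ribbon (431,193). The wooden rack is at (228,224).

Possible confusions:
- **Ribbon:** three orange blocks at (400,239), (434,239) and (475,183). The steel one in the white rack, (431,193), is the right one.
- **Tube:** a loose ring at (309,179), which is not in the rack.

The side view agrees, with the stamp farthest at (343,237) and the ribbon nearest at (360,305). Next I fit the racks and pieces.

```bash
cat > fit.py <<'E'
from h import *
from scipy.optimize import minimize
from scipy.spatial.transform import Rotation as Ro
S=8
def hullmask(f,P):
    p=proj(f,P); h=cv2.convexHull(p.astype(np.float32))
    m=np.zeros((400,640),np.uint8)
    cv2.fillConvexPoly(m,np.round(h*256).astype(np.int32).reshape(-1,1,2),255,cv2.LINE_AA,8); 
    return m/255.
def box(x,y,yaw):
    c,s=np.cos(yaw),np.sin(yaw);P=[]
    for a in(-33,33):
        for b in(-143,143):
            for z in(3,6): P.append([x+c*a-s*b,y+s*a+c*b,z])
    for a in(-31,31):
        for b in(-143,143): P.append([x+c*a-s*b,y+s*a+c*b,14])
    return np.array(P)
def fitrack(fs,ms,p0):
    def cost(p): 
        t=0
        for f,m in zip(fs,ms):
            h=hullmask(f,box(p[0],p[1],p[2]/100)); t+=np.abs(h-m).sum()/m.sum()
        return t
    r=minimize(cost,p0,method='Nelder-Mead',options=dict(initial_simplex=[p0,[p0[0]+12,p0[1],p0[2]],[p0[0],p0[1]+12,p0[2]],[p0[0],p0[1],p0[2]+6]],xatol=.05,fatol=1e-4))
    return r.x,r.fun
E
python3 - <<'E'
from fit import *
fs=[cams.grab_frame(n) for n in('top','side')]
W=[];B=[];boxes={'W':[(325,170,460,230),(310,215,390,345)],'B':[(160,190,300,260),(275,105,345,195)]}
for i,f in enumerate(fs):
    hsv=cv2.cvtColor(f['img'],cv2.COLOR_RGB2HSV).astype(int)
    for L,bx in(('W',boxes['W'][i]),('B',boxes['B'][i])):
        m=((hsv[...,2]>165)&(hsv[...,1]<60)) if L=='W' else ((hsv[...,1]>110)&(hsv[...,2]>70)&((hsv[...,0]<25)))
        k=np.zeros_like(m);k[bx[1]:bx[3],bx[0]:bx[2]]=1; m&=k
        n,l,st,c=cv2.connectedComponentsWithStats(m.astype(np.uint8)); m=l==1+st[1:,4].argmax()
        pts=np.argwhere(m)[:,::-1].astype(np.int32)
        h=np.zeros((400,640),np.uint8);cv2.fillConvexPoly(h,cv2.convexHull(pts.reshape(-1,1,2)),1)
        (W if L=='W' else B).append(h.astype(float)); print(L,i,m.sum(),h.sum())
res={}
for L,ms,uv in(('W',W,(392,199)),('B',B,(228,224))):
    p=atz(fs[0],uv,8)[0]; 
    for idx in([0,1],[0],[1]):
        r=fitrack([fs[i] for i in idx],[ms[i] for i in idx],np.array([p[0],p[1],-5 if L=='W' else 15.]))
        if idx==[0,1]:
            res[L]=r[0]
        print(L,idx,np.round(r[0],1),round(r[1],3))
    if L=='B':
        pass
np.save('racks.npy',np.array([res['W'],res['B']]))
def rk(p,a,b,z):
    c,s=np.cos(p[2]/100),np.sin(p[2]/100);return [p[0]+c*a-s*b,p[1]+s*a+c*b,z]
for L,p in res.items(): print(L,[np.round(rk(p,0,b,0)[:2],1) for b in(96,32,-32,-96)])
for i,f in enumerate(fs):
    im=f['img'].copy()
    big=cv2.resize(im,None,fx=4,fy=4,interpolation=cv2.INTER_CUBIC)
    for L,p in res.items():
        for q in([rk(p,a,b,6) for a,b in((-33,-143),(-33,143),(33,143),(33,-143))],)+tuple([rk(p,a,b+y,12) for a,b in((-31,-31),(-31,31),(31,31),(31,-31))] for y in(96,32,-32,-96)):
            u=(proj(f,q)+.5)*4-.5
            cv2.polylines(big,[np.round(u).astype(int)],1,(255,0,255) if L=='W' else (0,255,255),1)
    if i==0:
        save(big[640:1040,1280:1880],'fitW_top.png'); save(big[740:1040,640:1240],'fitB_top.png')
    else: save(big[840:1400,1200:1600],'fitW_side.png'); save(big[440:800,1100:1400],'fitB_side.png')
s=env.state(); 
R=Ro.from_euler('xyz',s['ee_rot'],degrees=True).as_matrix(); print(R.round(3))
E
```

```text
W 0 142 380
B 0 2772 2906
W 1 1897 3251
B 1 1682 1789
W [0, 1] [ 587.3 -231.2    9.1] 6.692
W [0] [ 588.5 -225.7   -5.2] 6.584
W [1] [ 586.6 -219.3    9.7] 0.091
B [0, 1] [513.6 202.5  23.8] 0.088
B [0] [514.2 203.   23.7] 0.04
B [1] [513.4 201.3  23.7] 0.041
W [array([ 578.6, -135.6]), array([ 584.4, -199.3]), array([ 590.2, -263.1]), array([ 596. , -326.8])]
B [array([491.1, 295.8]), array([506.1, 233.6]), array([521.2, 171.4]), array([536.2, 109.2])]
[[-0.     0.411  0.912]
 [ 0.     0.912 -0.411]
 [-1.     0.    -0.   ]]
```

Run:
```python
from fit import *
fs=[cams.grab_frame(n) for n in('top','side')]
boxes=[(325,170,460,230),(310,215,390,345)];ms=[]
for i,f in enumerate(fs):
    hsv=cv2.cvtColor(f['img'],cv2.COLOR_RGB2HSV).astype(int);bx=boxes[i]
    if i==0: print(hsv[207,340:450:6,2],hsv[180:220:3,365,2])
    m=(hsv[...,2]>(125 if i==0 else 165))&(hsv[...,1]<70)
    k=np.zeros_like(m);k[bx[1]:bx[3],bx[0]:bx[2]]=1; m&=k
    n,l,st,c=cv2.connectedComponentsWithStats(m.astype(np.uint8)); m=l==1+st[1:,4].argmax()
    pts=np.argwhere(m)[:,::-1].astype(np.int32)
    h=np.zeros((400,640),np.uint8);cv2.fillConvexPoly(h,cv2.convexHull(pts.reshape(-1,1,2)),1)
    ms.append(h.astype(float)); print(i,m.sum(),h.sum())
p=atz(fs[0],(392,199),8)[0]
for idx in([0],[1],[0,1]):
    r=fitrack([fs[i] for i in idx],[ms[i] for i in idx],np.array([p[0],p[1],5.])); print(idx,np.round(r[0],1),round(r[1],3))
rs=np.load('racks.npy'); rs[0]=r[0]; np.save('racks.npy',rs); res=dict(W=rs[0],B=rs[1])
def rk(p,a,b,z):
    c,s=np.cos(p[2]/100),np.sin(p[2]/100);return [p[0]+c*a-s*b,p[1]+s*a+c*b,z]
for L,p in res.items(): print(L,[np.round(rk(p,0,b,0)[:2],1) for b in(96,32,-32,-96)])
out=[]
for i,f in enumerate(fs):
    big=cv2.resize(f['img'],None,fx=4,fy=4,interpolation=cv2.INTER_CUBIC)
    for L,p in res.items():
        for q in([rk(p,a,b,6) for a,b in((-33,-143),(-33,143),(33,143),(33,-143))],)+tuple([rk(p,a,b+y,12) for a,b in((-31,-31),(-31,31),(31,31),(31,-31))] for y in(96,32,-32,-96)):
            u=(proj(f,q)+.5)*4-.5
            cv2.polylines(big,[np.round(u).astype(int)],1,(255,0,255) if L=='W' else (0,255,255),1)
    if i==0: save(np.vstack([big[680:940,1280:1880],big[780:1040,640:1240]]),'fit_top.png')
    else: save(np.hstack([big[840:1400,1240:1600],big[400:960,1080:1440]]),'fit_side.png')
```

```text
[169 169 145 150 171 168 139 157 171 164 173 169 170 158 153 159 138 133
  92] [ 88  91  88 128 156 157 148 161 167 171 171 145  94  89]
0 2287 2832
1 1902 3251
[0] [ 588.5 -222.2   10.1] 0.037
[1] [ 586.5 -219.4    9.7] 0.091
[0, 1] [ 587.7 -221.5    9.2] 0.149
W [array([ 578.8, -125.9]), array([ 584.7, -189.7]), array([ 590.6, -253.4]), array([ 596.5, -317.1])]
B [array([491.1, 295.8]), array([506.1, 233.6]), array([521.2, 171.4]), array([536.2, 109.2])]
```

View pics/fit_top.png

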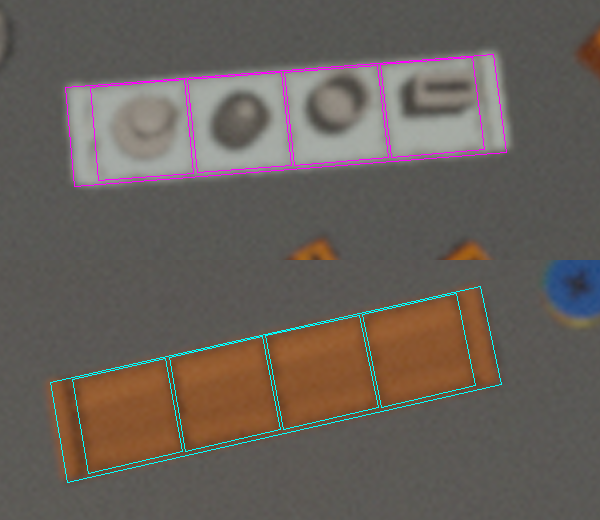

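View pics/fit_side.png

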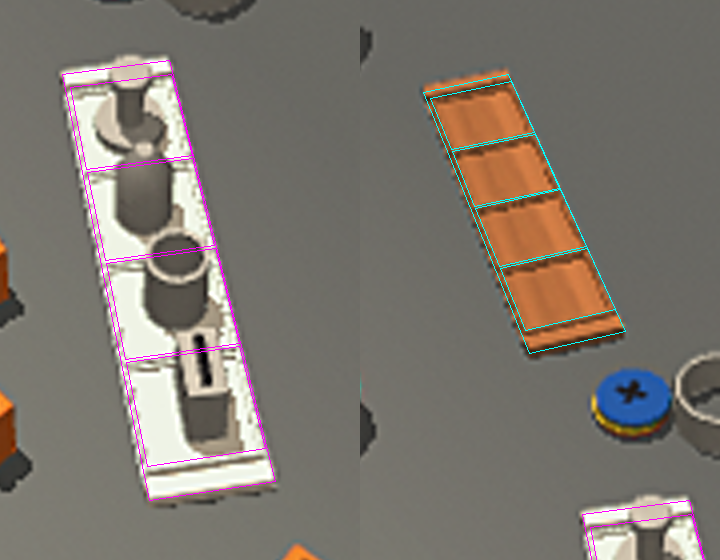

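```bash
cat > pieces.py <<'E'
from fit import *
th=np.linspace(0,2*np.pi,24,endpoint=False)
def ring(x,y,r,z): return np.c_[x+r*np.cos(th),y+r*np.sin(th),np.full(24,z)]
def parts(k,x,y,yaw=0.,z0=9):
    if k=='tube': return [np.r_[ring(x,y,18,z0),ring(x,y,18,z0+48)]]
    if k=='cone': return [np.r_[ring(x,y,17,z0),ring(x,y,17,z0+36),ring(x,y,5,z0+58)]]
    if k=='stamp': return [np.r_[ring(x,y,21,z0),ring(x,y,21,z0+10)],np.r_[ring(x,y,8,z0+10),ring(x,y,8,z0+42)],np.r_[ring(x,y,13,z0+42),ring(x,y,13,z0+54)]]
    c,s=np.cos(yaw),np.sin(yaw)
    return [np.array([[x+c*a-s*b,y+s*a+c*b,z0+z] for a in(-11,11) for b in(-20,20) for z in(0,48)])]
def pmask(f,k,*a): 
    m=np.zeros((400,640))
    for P in parts(k,*a): m=np.maximum(m,hullmask(f,P))
    return m
def draw(big,f,k,x,y,yaw,z0=9,sc=4,col=(255,0,255)):
    for P in parts(k,x,y,yaw,z0):
        h=cv2.convexHull(proj(f,P).astype(np.float32)).reshape(-1,2)
        cv2.polylines(big,[np.round((h+.5)*sc-.5).astype(int)],1,col,1)
E
python3 - <<'E'
from pieces import *
fs=[cams.grab_frame(n) for n in('top','side')]
rs=np.load('racks.npy'); p=rs[0];p[:]=[587.5,-221,9.7]; np.save('racks.npy',rs)
c,s=np.cos(.097),np.sin(.097); R=np.array([[c,-s],[s,c]])
names=['stamp','cone','tube','ribbon']; nom=[p[:2]+R@[0,b] for b in(96,32,-32,-96)]
big=[cv2.resize(f['img'],None,fx=4,fy=4,interpolation=cv2.INTER_CUBIC) for f in fs]
for k,q in zip(names,nom):
    sil=[]
    for f in fs:
        best=None
        ref=proj(f,[q[0],q[1],33])[0]
        for d in cams.silhouettes(f,k+'_mid'):
            e=np.linalg.norm(np.array(d['centre'])-ref)
            if e<11 and (best is None or d['conf']>best[0]): best=(d['conf'],d['region'].astype(float),e)
        sil.append(best)
    print(k,[None if b is None else (round(b[0],2),int(b[1].sum()),round(b[2],1)) for b in sil])
    for idx in([0],[1],[0,1]):
        if any(sil[i] is None for i in idx): continue
        def cost(v): return sum(np.abs(pmask(fs[i],k,v[0],v[1],v[2]/100)-sil[i][1]).sum()/sil[i][1].sum() for i in idx)
        b=None
        for y0 in([0,10,25,-10] if k=='ribbon' else [10]):
            v0=np.array([q[0],q[1],y0]); sx=[v0,v0+[8,0,0],v0+[0,8,0],v0+[0,0,8]]
            r=minimize(cost,v0,method='Nelder-Mead',options=dict(initial_simplex=sx,xatol=.1,fatol=1e-4))
            if b is None or r.fun<b.fun:b=r
        print(k,idx,b.x.round(1),round(b.fun,3),'local',(R.T@(b.x[:2]-q)).round(1))
    for i in(0,1): draw(big[i],fs[i],k,b.x[0],b.x[1],b.x[2]/100)
save(np.hstack([cv2.resize(big[1][840:1400,1240:1600],None,fx=1,fy=1)]),'pc_side.png'); save(big[0][680:940,1280:1880],'pc_top.png')
E
```

```text
stamp [(0.7, 201, np.float64(3.4)), (0.79, 272, np.float64(5.1))]
stamp [0] [ 578.2 -125.5   10. ] 0.235 local [0. 0.]
stamp [1] [ 5.780e+02 -1.287e+02 -2.000e-01] 0.425 local [-0.5 -3.2]
stamp [0, 1] [ 578.5 -126.6   12. ] 0.661 local [ 0.2 -1.1]
cone [(0.73, 189, np.float64(2.4)), (0.73, 275, np.float64(2.6))]
cone [0] [ 582.7 -186.6   13.2] 0.102 local [-1.5  2.7]
cone [1] [ 580.7 -189.2   12.9] 0.225 local [-3.7  0.3]
cone [0, 1] [ 581.9 -187.    10. ] 0.374 local [-2.3  2.4]
tube [(0.52, 205, np.float64(3.0)), (0.9, 387, np.float64(2.4))]
tube [0] [ 594.4 -249.9    5.6] 0.232 local [4.1 2.5]
tube [1] [ 592.7 -251.3    6.6] 0.141 local [2.2 1.3]
tube [0, 1] [ 593.1 -250.3    8. ] 0.4 local [2.7 2.3]
ribbon [(0.57, 200, np.float64(2.6)), (0.87, 329, np.float64(3.6))]
ribbon [0] [ 600.6 -315.3   21.4] 0.278 local [4.  0.8]
ribbon [1] [ 598.9 -317.4   -4.7] 0.224 local [ 2. -1.]
ribbon [0, 1] [ 599.6 -315.6    2.3] 0.591 local [2.8 0.7]
```

View pics/pc_side.png

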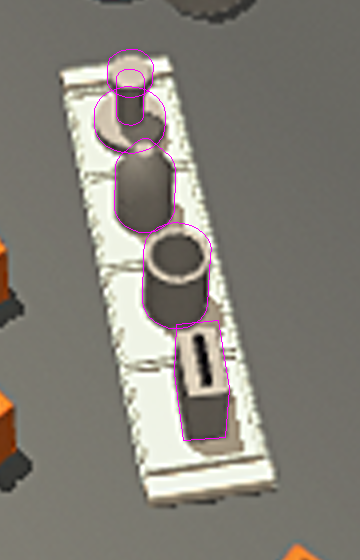

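View pics/pc_top.png

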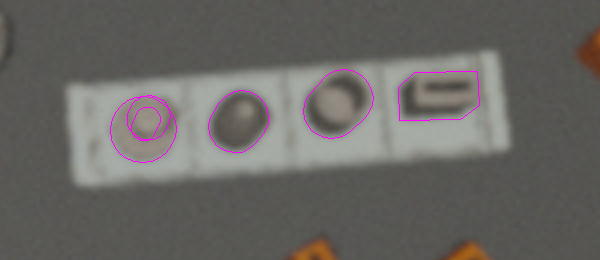

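The pieces fit well and all lie inside their wells at a plausible reach:

| Piece | x, y (mm) |
|---|---|
| Stamp | (578.5, -126.6) |
| Cone | (582, -187) |
| Tube | (593, -250.5) |
| Ribbon | (599.7, -316) |

The close crop confirms the steel ribbon rather than an orange one. I start with the stamp.

Request:
{"op": "arm_command", "data": {"deltas": [[0.8,[20,-35,0],-0.05],[0.8,[40,-78,-5],-0.15],[0.8,[65,-122,-10],-0.3],[0.8,[88,-167,-15],-0.45],[0.8,[111,-211,-20],-0.6],[0.8,[135,-256,-25],-0.75],[0.8,[158,-300,-30],-0.9],[0.8,[181,-345,-35],-1.05],[0.8,[204,-388,-40],-1.05],[0.8,[227,-432,-45],-1.05],[0.8,[250,-476,-50],-1.05],[0.8,[273,-520,-55],-1.05],[0.8,[296,-564,-60],-1.05],[0.8,[316,-602,-65],-1.05],[0.8,[330,-628,-70],-1.05],[0.8,[338,-642,-74],-1.05],[0.8,[342,-650.7,-75],-1.05],[0.8,[342,-650.7,-75],-1.05],[0.8,[342,-650.7,-75],-1.05],[0.8,[342,-650.7,-75],-1.05]], "grip_force": 20}}

```text
time_s: 3.5
ee_pos: [578.1, -125.2, 150.4]
ee_rot: [135.1, 90.0, 50.8]
force: [-0.4, -0.4, -0.6]
gripper_width: 72.8
```

Run:
```python
from pieces import *
s=env.state();R=Ro.from_euler('xyz',s['ee_rot'],degrees=True).as_matrix(); print(R.round(3),s['ee_pos'],s['qpos'].round(1),s['force'])
f=cams.grab_frame('side'); save(cv2.resize(f['img'][180:350,260:440],None,fx=4,fy=4,interpolation=2)[:600],'a1.png')
```

```text
[[ 0.     0.995  0.098]
 [ 0.     0.098 -0.995]
 [-1.     0.    -0.   ]] [ 578.08776496 -125.24648753  150.42162511] [-13.3  22.9  93.9   0.   63.2 -19. ] [-0.35591361 -0.392599   -0.55068393]
```

View pics/a1.png

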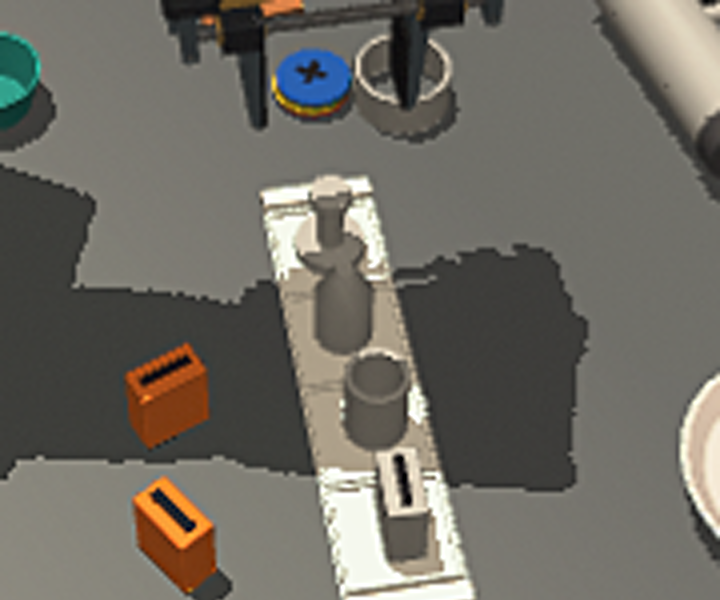

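The fingers straddle the stamp's axis, with the fingertips at about pixel (325,208) and (362,205), and the neighbours stay clear. I descend to the stem, keeping the tips just above the foot.

Request:
{"op": "arm_command", "data": {"deltas": [[0.8,[0,-1,-15],0],[0.8,[0,-1,-40],0],[0.8,[0,-1,-70],0],[0.8,[0,-1,-95],0],[0.8,[0,-1,-108],0],[0.8,[0,-1,-114],0],[0.8,[0,-1,-116.5],0],[0.8,[0,-1,-116.5],0],[0.8,[0,-1,-116.5],0],[0.5,[0,-1,-116.5],0],[0.3,[0,-1,-116.5],0],[0.2,[0,-1,-116.5],0],[0.1,[0,-1,-116.5],0],[0,[0,-1,-116.5],0],[0,[0,-1,-116.5],0],[0,[0,-1,-116.5],0],[0,[0,-1,-116.5],0],[0,[0,-1,-116.5],0]], "grip_force": 20}}

```text
time_s: 5.35
ee_pos: [578.5, -127.6, 33.5]
ee_rot: [89.7, 90.0, 5.2]
force: [0.4, -0.4, -0.5]
gripper_width: 25.6
```

Request:
{"op": "arm_command", "data": {"deltas": [[0,[0,0,0],0],[0,[0,0,0],0],[0,[0,0,0],0]]}}

```text
time_s: 5.65
ee_pos: [578.5, -127.5, 33.4]
ee_rot: [97.4, 90.0, 13.0]
force: [0.5, -0.2, -1.2]
gripper_width: 25.0
```

Run:
```python
from pieces import *
s=env.state();print(s['gripper_width'],s['force'])
f=cams.grab_frame('side'); save(cv2.resize(f['img'][190:310,280:420],None,fx=5,fy=5,interpolation=2)[:600],'a2.png')
```

```text
25.045667433321498 [ 0.47791133 -0.15381588 -1.21894347]
```

View pics/a2.png

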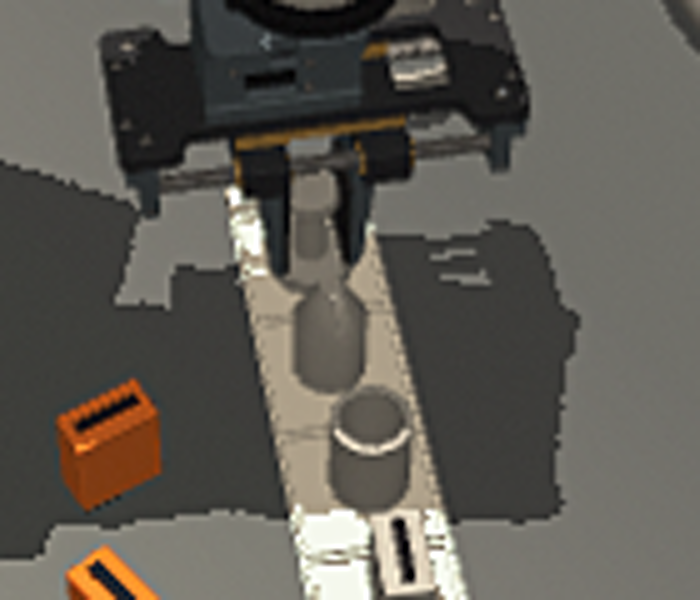

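The fingers hold the 26 mm knob (opening 25 mm). Its weight hangs below the grip, so this is stable. I lift gently.

Request:
{"op": "arm_command", "data": {"deltas": [[0,[0,0,2],0],[0,[0,0,6],0],[0,[0,0,14],0],[0,[0,0,26],0],[0,[0,0,42],0],[0,[0,0,60],0],[0,[0,0,78],0],[0,[0,0,92],0],[0,[0,0,100],0],[0,[0,0,100],0],[0,[0,0,100],0]], "grip_force": 30}}

```text
time_s: 6.8
ee_pos: [578.2, -127.5, 133.4]
ee_rot: [-112.5, 90.0, 163.0]
force: [0.0, 0.2, -0.4]
gripper_width: 25.2
```

Run:
```python
from pieces import *
s=env.state();print(s['gripper_width'],s['force'],s['ee_pos'])
f=cams.grab_frame('side'); save(cv2.resize(f['img'][160:300,270:430],None,fx=5,fy=5,interpolation=2)[:600],'a3.png')
```

```text
25.189225254494218 [ 0.0230454   0.20360406 -0.36276833] [ 578.1593249  -127.47504945  133.36751648]
```

View pics/a3.png

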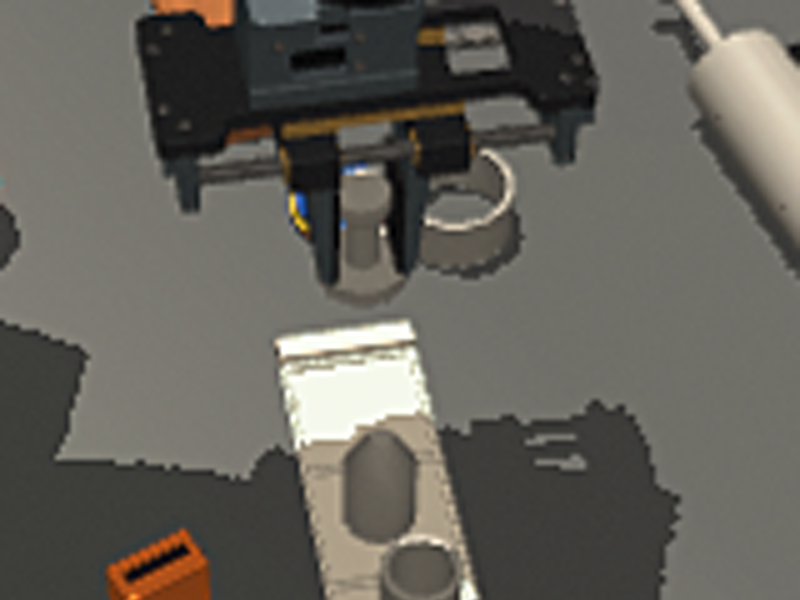

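The stamp is lifted upright, at about (342,212) in the full picture. I carry it to the rightmost wooden well.

Request:
{"op": "arm_command", "data": {"deltas": [[0,[-1,5,0],0.0],[0,[-3,16,0],0.01],[0,[-6,34,0],0.02],[0,[-10,56,0],0.033],[0,[-14.5,82,0],0.049],[0,[-19.5,110,0],0.066],[0,[-24.5,138,0],0.083],[0,[-29,164,0],0.098],[0,[-33.5,188,0],0.113],[0,[-37,208,0],0.125],[0,[-40,223,0],0.134],[0,[-41.5,232,0],0.14],[0,[-42,236,0],0.141],[0,[-42,236,-5],0.141],[0,[-42,236,-18],0.141],[0,[-42,236,-36],0.141],[0,[-42,236,-54],0.141],[0,[-42,236,-65],0.141],[0,[-42,236,-70],0.141],[0,[-42,236,-70],0.141]]}}

```text
time_s: 8.85
ee_pos: [536.3, 108.0, 62.9]
ee_rot: [-89.5, 89.9, -165.9]
force: [-0.9, -0.0, -0.3]
gripper_width: 25.0
```

Run:
```python
from pieces import *
s=env.state();print(s['gripper_width'],s['force'],s['ee_pos'])
a=cams.grab_frame('side')['img'][90:230,250:390]; b=cams.grab_frame('top')['img'][170:270,230:330]
save(cv2.resize(a,None,fx=4,fy=4,interpolation=2),'a4.png')
```

```text
24.97257237922531 [-0.88180189 -0.01298492 -0.30716541] [536.30091809 108.04178289  62.9153533 ]
```

View pics/a4.png

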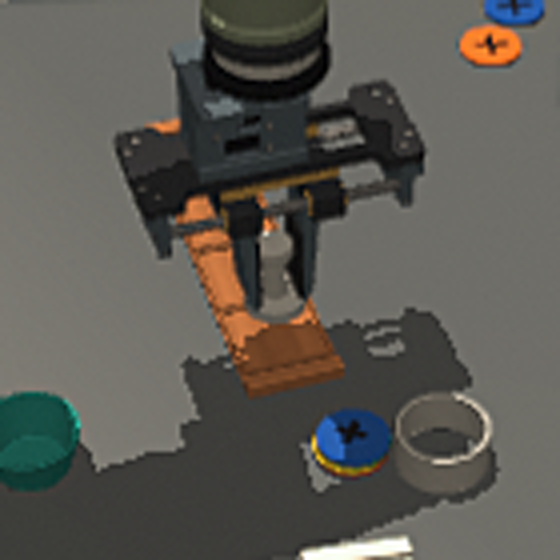

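The stamp hangs over the rightmost well, with its foot at about pixel (319,166). I lower it, release and rise.

Request:
{"op": "arm_command", "data": {"deltas": [[0,[0,0,-4],0],[0,[0,0,-12],0],[0,[0,0,-20],0],[0,[0,0,-25],0],[0,[0,0,-27.5],0],[0,[0,0,-29],0],[0,[0,0,-29.5],0],[0,[0,0,-29.5],0],[0,[0,0,-29.5],0]]}}

```text
time_s: 9.85
ee_pos: [536.6, 108.5, 34.2]
ee_rot: [85.6, 90.0, 9.3]
force: [0.8, 0.7, -0.1]
gripper_width: 25.1
```

Request:
{"op": "arm_command", "data": {"deltas": [[0.33,[0,0,0],0],[0.4,[0,0,0],0],[0.5,[0,0,0],0],[0.6,[0,0,0],0],[0.7,[0,0,0],0],[0.7,[0,0,0],0],[0.7,[0,0,5],0],[0.7,[0,0,20],0],[0.7,[0,0,45],0],[0.7,[0,0,75],0],[0.7,[0,0,100],0],[0.7,[0,0,116],0],[0.7,[0,0,116],0]]}}

```text
time_s: 11.15
ee_pos: [538.1, 108.8, 152.8]
ee_rot: [86.8, 89.7, 10.4]
force: [0.6, 1.0, 0.7]
gripper_width: 63.5
```

Request:
{"op": "arm_command", "data": {"deltas": [[0.7,[3,-20,0],-0.01],[0.7,[9,-60,0],-0.03],[0.7,[16,-105,0],-0.05],[0.7,[23,-150,0],-0.07],[0.7,[30,-195,0],-0.09],[0.7,[37,-240,0],-0.11],[0.7,[42.5,-276,0],-0.13],[0.7,[45.5,-295.8,0],-0.141],[0.7,[45.5,-295.8,0],-0.141],[0.7,[45.5,-295.8,0],-0.141],[0.7,[45.5,-295.8,0],-0.141]]}}

```text
time_s: 12.25
ee_pos: [581.6, -185.7, 149.7]
ee_rot: [-142.7, 89.9, 132.9]
force: [-0.1, -0.2, -0.2]
gripper_width: 64.0
```

Run:
```python
from pieces import *
s=env.state();print(s['gripper_width'],s['force'],s['ee_pos'])
a=cams.grab_frame('side')['img'][110:330,260:420]
save(cv2.resize(a,None,fx=2.7,fy=2.7,interpolation=2),'b1.png')
```

```text
63.95383868631577 [-0.0614109  -0.16924558 -0.2367006 ] [ 581.6180794  -185.66312781  149.684525  ]
```

View pics/b1.png

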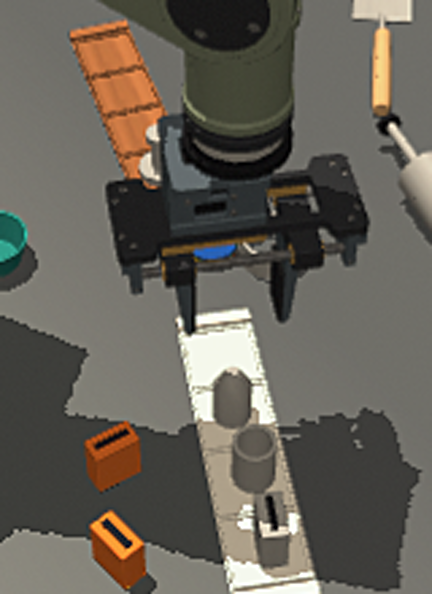

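The stamp can be seen standing in the right wooden well at about (316,165), partly hidden. The gripper is centred over the cone at (346,257). I descend and grip the collar.

Request:
{"op": "arm_command", "data": {"deltas": [[0.7,[0,0,-15],0],[0.7,[0,0,-42],0],[0.7,[0,0,-75],0],[0.7,[0,0,-100],0],[0.7,[0,0,-114],0],[0.7,[0,0,-120],0],[0.7,[0,0,-123],0],[0.7,[0,0,-123],0],[0.55,[0,0,-123],0],[0.45,[0,0,-123],0],[0.35,[0,0,-123],0],[0.25,[0,0,-123],0],[0.1,[0,0,-123],0],[0,[0,0,-123],0],[0,[0,0,-123],0],[0,[0,0,-123],0],[0,[0,0,-123],0]], "grip_force": 25}}

```text
time_s: 14.0
ee_pos: [582.1, -187.5, 27.3]
ee_rot: [62.1, 90.0, -22.3]
force: [-0.3, -0.2, 4.9]
gripper_width: 33.3
```

Request:
{"op": "arm_command", "data": {"deltas": [[0,[0,0,0],0],[0,[0,0,2],0],[0,[0,0,6],0],[0,[0,0,14],0],[0,[0,0,26],0],[0,[0,0,42],0],[0,[0,0,60],0],[0,[0,0,78],0],[0,[0,0,92],0],[0,[0,0,100],0],[0,[0,0,100],0],[0,[0,0,100],0]]}}

```text
time_s: 15.2
ee_pos: [581.7, -187.3, 126.8]
ee_rot: [-114.5, 90.0, 161.1]
force: [0.0, 0.6, -0.8]
gripper_width: 33.2
```

Run:
```python
from pieces import *
s=env.state();print(s['gripper_width'],s['force'],s['ee_pos'])
a=cams.grab_frame('side')['img'][110:330,260:420]
save(cv2.resize(a,None,fx=2.7,fy=2.7,interpolation=2),'b2.png')
```

```text
33.22423586202022 [ 0.01677327  0.58102993 -0.76759427] [ 581.66045459 -187.25915983  126.78852861]
```

View pics/b2.png

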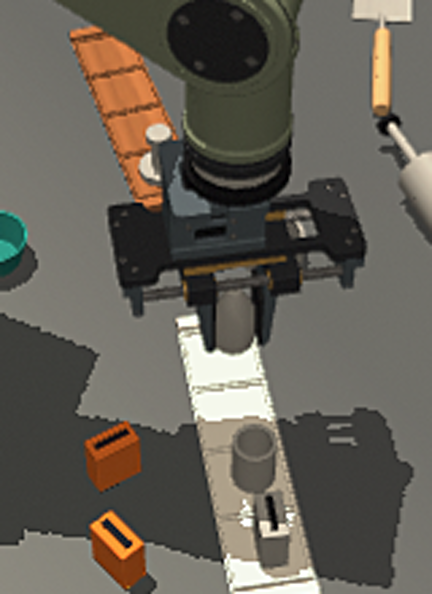

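The cone is lifted upright at about (347,230), and the stamp stands in the rightmost wooden well. I carry the cone to the second well from the right.

Request:
{"op": "arm_command", "data": {"deltas": [[0,[-1,6,0],0.0],[0,[-3.5,21,0],0.01],[0,[-8,47,0],0.02],[0,[-14,82,0],0.033],[0,[-20.5,121,0],0.049],[0,[-27.5,162,0],0.066],[0,[-34.5,203,0],0.083],[0,[-41,242,0],0.098],[0,[-47.5,280,0],0.113],[0,[-53,312,0],0.125],[0,[-57.5,338,0],0.134],[0,[-60,353,0],0.14],[0,[-60.8,358.8,0],0.141],[0,[-60.8,358.8,-4],0.141],[0,[-60.8,358.8,-18],0.141],[0,[-60.8,358.8,-36],0.141],[0,[-60.8,358.8,-54],0.141],[0,[-60.8,358.8,-65],0.141],[0,[-60.8,358.8,-70],0.141],[0,[-60.8,358.8,-70],0.141]]}}

```text
time_s: 17.25
ee_pos: [521.1, 170.8, 56.5]
ee_rot: [-80.2, 89.9, -156.6]
force: [-0.4, 1.5, -0.5]
gripper_width: 33.0
```

Request:
{"op": "arm_command", "data": {"deltas": [[0,[0,0,-4],0],[0,[0,0,-12],0],[0,[0,0,-20],0],[0,[0,0,-25],0],[0,[0,0,-27.5],0],[0,[0,0,-29],0],[0,[0,0,-29.5],0],[0,[0,0,-29.5],0],[0,[0,0,-29.5],0]]}}

```text
time_s: 18.15
ee_pos: [521.3, 171.5, 27.7]
ee_rot: [89.1, 90.0, 12.7]
force: [0.1, -0.4, -1.0]
gripper_width: 33.4
```

Run:
```python
from pieces import *
s=env.state();print(s['gripper_width'],s['force'],s['ee_pos'])
a=cams.grab_frame('side')['img'][90:230,250:390]
save(cv2.resize(a,None,fx=4,fy=4,interpolation=2),'b3.png')
```

```text
33.387252609197375 [ 0.13950754 -0.42865244 -0.97029999] [521.34400838 171.52028925  27.69239007]
```

View pics/b3.png

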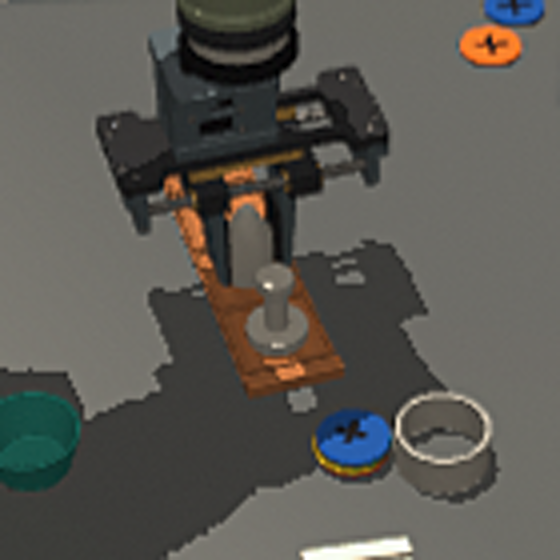

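The stamp stands in the rightmost well and the cone is in the second well from the right, at about (313,150). I release it and go to the tube.

Request:
{"op": "arm_command", "data": {"deltas": [[0.4,[0,0,0],0],[0.5,[0,0,0],0],[0.6,[0,0,0],0],[0.7,[0,0,0],0],[0.7,[0,0,0],0],[0.7,[0,0,0],0],[0.7,[0,0,5],0],[0.7,[0,0,20],0],[0.7,[0,0,45],0],[0.7,[0,0,75],0],[0.7,[0,0,105],0],[0.7,[0,0,122.5],0],[0.7,[0,0,122.5],0]]}}

```text
time_s: 19.5
ee_pos: [522.9, 172.0, 153.1]
ee_rot: [93.4, 89.6, 17.1]
force: [0.1, 0.1, -1.0]
gripper_width: 63.8
```

Request:
{"op": "arm_command", "data": {"deltas": [[0.7,[4,-20,0],-0.01],[0.7,[10,-60,0],-0.03],[0.7,[18,-105,0],-0.045],[0.7,[26,-150,0],-0.06],[0.7,[33,-195,0],-0.075],[0.7,[41,-240,0],-0.09],[0.7,[49,-285,0],-0.105],[0.7,[56,-330,0],-0.12],[0.7,[63,-370,0],-0.13],[0.7,[69,-402,0],-0.141],[0.7,[72,-422,0],-0.141],[0.7,[72,-422,0],-0.141],[0.7,[72,-422,0],-0.141],[0.7,[72,-422,0],-0.141]]}}

```text
time_s: 20.9
ee_pos: [592.8, -248.9, 149.7]
ee_rot: [-144.3, 89.9, 131.3]
force: [0.3, -0.6, -0.7]
gripper_width: 64.0
```

Run:
```python
from pieces import *
s=env.state();print(s['gripper_width'],s['force'],s['ee_pos'])
a=cams.grab_frame('side')['img'][110:350,260:420]
save(cv2.resize(a,None,fx=2.5,fy=2.5,interpolation=2),'c1.png')
```

```text
63.963085281907595 [ 0.32055781 -0.59068659 -0.65532778] [ 592.84313658 -248.94463012  149.67007885]
```

View pics/c1.png

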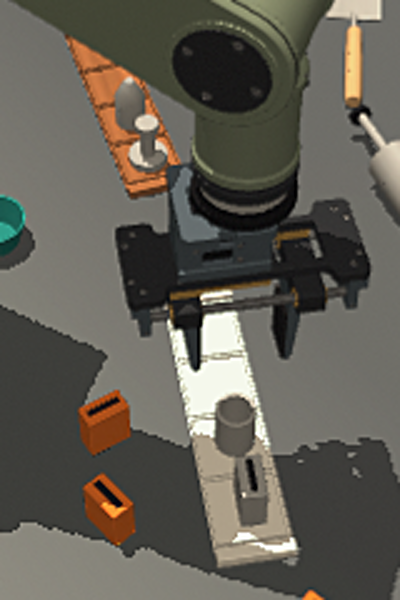

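The cone (312,151) and stamp (320,170) both stand. The gripper is over the tube at (354,280). I descend and grip.

Request:
{"op": "arm_command", "data": {"deltas": [[0.7,[0,0,-15],0],[0.7,[0,0,-42],0],[0.7,[0,0,-75],0],[0.7,[0,0,-100],0],[0.7,[0,0,-113],0],[0.7,[0,0,-119],0],[0.7,[0,0,-122],0],[0.7,[0,0,-122],0],[0.55,[0,0,-122],0],[0.45,[0,0,-122],0],[0.35,[0,0,-122],0],[0.25,[0,0,-122],0],[0.1,[0,0,-122],0],[0,[0,0,-122],0],[0,[0,0,-122],0],[0,[0,0,-122],0],[0,[0,0,-122],0]], "grip_force": 25}}

```text
time_s: 22.65
ee_pos: [593.4, -250.7, 28.4]
ee_rot: [58.8, 90.0, -25.6]
force: [-0.8, 1.0, 5.3]
gripper_width: 34.3
```

Request:
{"op": "arm_command", "data": {"deltas": [[0,[0,0,0],0],[0,[0,0,2],0],[0,[0,0,6],0],[0,[0,0,14],0],[0,[0,0,26],0],[0,[0,0,42],0],[0,[0,0,60],0],[0,[0,0,78],0],[0,[0,0,92],0],[0,[0,0,100],0],[0,[0,0,100],0],[0,[0,0,100],0]]}}

```text
time_s: 23.85
ee_pos: [592.8, -250.4, 127.6]
ee_rot: [-120.7, 90.0, 154.9]
force: [-0.0, 0.8, -1.4]
gripper_width: 34.2
```

Run:
```python
from pieces import *
s=env.state();print(s['gripper_width'],s['force'],s['ee_pos'])
a=cams.grab_frame('side')['img'][110:350,260:420]
save(cv2.resize(a,None,fx=2.5,fy=2.5,interpolation=2),'c2.png')
```

```text
34.2295452912311 [-0.03697758  0.77220053 -1.43130327] [ 592.80840297 -250.40455584  127.57850096]
```

View pics/c2.png

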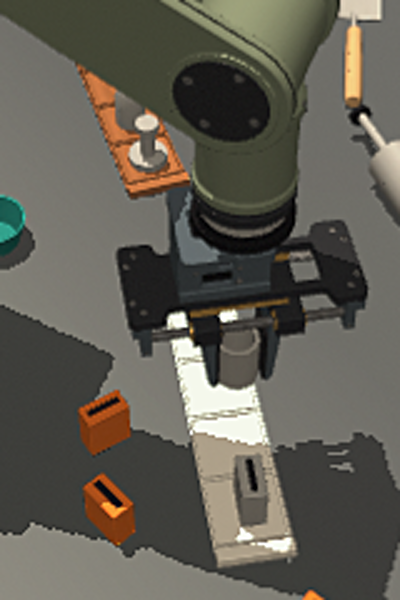

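The tube is lifted upright at (355,252). I carry it to the second well from the left.

Request:
{"op": "arm_command", "data": {"deltas": [[0,[-1,6,0],0.0],[0,[-4,22,0],0.005],[0,[-9,50,0],0.01],[0,[-15.5,86,0],0.02],[0,[-23,128,0],0.035],[0,[-31,172,0],0.05],[0,[-39,217,0],0.065],[0,[-47,262,0],0.08],[0,[-55,306,0],0.095],[0,[-63,350,0],0.11],[0,[-70.5,392,0],0.12],[0,[-77,428,0],0.13],[0,[-82,456,0],0.138],[0,[-85.5,475,0],0.141],[0,[-87.1,484.1,0],0.141],[0,[-87.1,484.1,0],0.141],[0,[-87.1,484.1,-10],0.141],[0,[-87.1,484.1,-28],0.141],[0,[-87.1,484.1,-46],0.141],[0,[-87.1,484.1,-60],0.141]]}}

```text
time_s: 25.9
ee_pos: [505.5, 231.9, 66.2]
ee_rot: [-72.4, 89.9, -148.9]
force: [0.1, 0.4, -1.4]
gripper_width: 34.6
```

Request:
{"op": "arm_command", "data": {"deltas": [[0,[0,0,-8],0],[0,[0,0,-16],0],[0,[0,0,-24],0],[0,[0,0,-31],0],[0,[0,0,-36],0],[0,[0,0,-38.5],0],[0,[0,0,-39.5],0],[0,[0,0,-39.5],0],[0,[0,0,-39.5],0]]}}

```text
time_s: 26.8
ee_pos: [506.3, 233.7, 28.8]
ee_rot: [99.0, 89.9, 22.6]
force: [0.6, -0.3, -1.0]
gripper_width: 34.5
```

Run:
```python
from pieces import *
s=env.state();print(s['gripper_width'],s['force'],s['ee_pos'])
a=cams.grab_frame('side')['img'][90:230,250:390]
save(cv2.resize(a,None,fx=4,fy=4,interpolation=2),'c3.png')
```

```text
34.52853337549447 [ 0.55571939 -0.29330317 -0.99968482] [506.29786602 233.70335913  28.78540419]
```

View pics/c3.png

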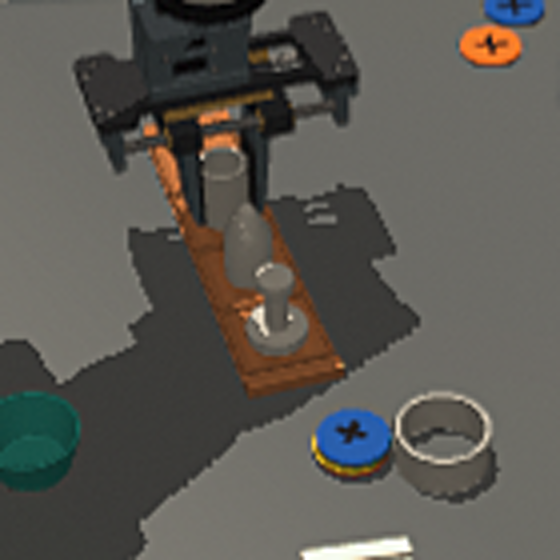

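The tube is at the second well from the left, at about (306,136), with the others undisturbed. I release it and go to the ribbon.

Request:
{"op": "arm_command", "data": {"deltas": [[0.4,[0,0,0],0],[0.5,[0,0,0],0],[0.6,[0,0,0],0],[0.7,[0,0,0],0],[0.7,[0,0,0],0],[0.7,[0,0,0],0],[0.7,[0,0,5],0],[0.7,[0,0,20],0],[0.7,[0,0,45],0],[0.7,[0,0,75],0],[0.7,[0,0,105],0],[0.7,[0,0,121.5],0],[0.7,[0,0,121.5],0]]}}

```text
time_s: 28.15
ee_pos: [507.6, 234.3, 153.0]
ee_rot: [100.1, 89.6, 23.7]
force: [-0.1, -0.2, -0.8]
gripper_width: 63.9
```

Request:
{"op": "arm_command", "data": {"deltas": [[0.7,[3,-20,0],-0.01],[0.7,[10,-60,0],-0.03],[0.7,[18,-105,0],-0.045],[0.7,[26,-150,0],-0.06],[0.7,[33,-195,0],-0.075],[0.7,[41,-240,0],-0.09],[0.7,[49,-285,0],-0.105],[0.7,[56,-330,0],-0.12],[0.7,[64,-375,0],-0.135],[0.7,[71,-420,0],-0.15],[0.7,[79,-465,0],-0.165],[0.7,[86,-505,0],-0.18],[0.7,[91,-535,0],-0.19],[0.7,[93.6,-549.6,0],-0.19],[0.7,[93.6,-549.6,0],-0.19],[0.7,[93.6,-549.6,0],-0.19],[0.7,[93.6,-549.6,0],-0.19]]}}

```text
time_s: 29.85
ee_pos: [599.5, -314.2, 149.8]
ee_rot: [-148.6, 89.9, 124.2]
force: [0.2, 0.8, -0.0]
gripper_width: 63.3
```

Run:
```python
from pieces import *
s=env.state();print(s['gripper_width'],s['force'],s['ee_pos'])
f=cams.grab_frame('side')
a=f['img'][110:350,260:420]
save(cv2.resize(a,None,fx=2.5,fy=2.5,interpolation=2),'d1.png')
big=cv2.resize(f['img'],None,fx=8,fy=8,interpolation=2)
draw(big,f,'ribbon',599.7,-316,0.02,sc=8); draw(big,f,'ribbon',599.7,-316,0.12,sc=8,col=(0,255,0))
save(big[2200:2720,2640:3160],'d1b.png')
```

```text
63.34462995226106 [ 0.2296826   0.7977579  -0.01521251] [ 599.48284485 -314.17520266  149.83006988]
```

View pics/d1.png

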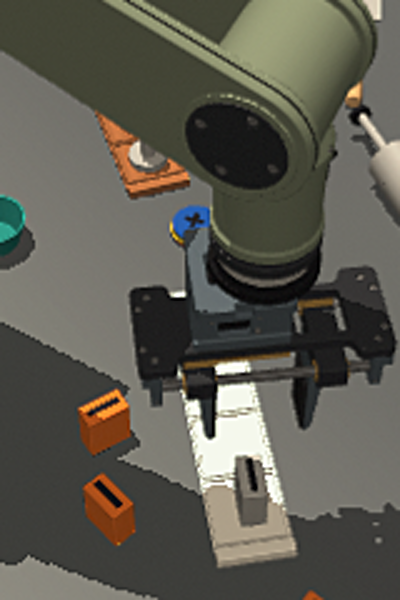

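View pics/d1b.png

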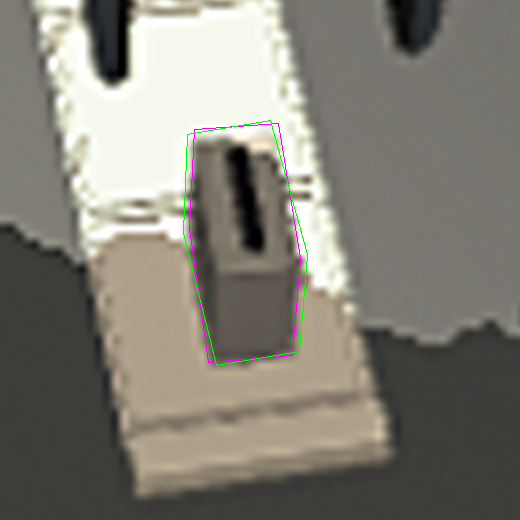

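The purple outline (yaw 0.02) matches the steel ribbon at about (360,307). I grip it across its thin side.

Request:
{"op": "arm_command", "data": {"deltas": [[0.7,[0,-1,-15],-0.02],[0.7,[0,-1,-42],-0.02],[0.7,[0,-1,-75],-0.02],[0.7,[0,-1,-100],-0.02],[0.7,[0,-1,-113],-0.02],[0.7,[0,-1,-119],-0.02],[0.7,[0,-1,-121],-0.02],[0.7,[0,-1,-121],-0.02],[0.55,[0,-1,-121],-0.02],[0.45,[0,-1,-121],-0.02],[0.35,[0,-1,-121],-0.02],[0.25,[0,-1,-121],-0.02],[0.1,[0,-1,-121],-0.02],[0,[0,-1,-121],-0.02],[0,[0,-1,-121],-0.02],[0,[0,-1,-121],-0.02],[0,[0,-1,-121],-0.02],[0,[0,-1,-121],-0.02],[0,[0,-1,-121],-0.02]], "grip_force": 25}}

```text
time_s: 31.8
ee_pos: [599.7, -317.1, 29.1]
ee_rot: [61.4, 90.0, -27.0]
force: [1.1, -0.8, 1.3]
gripper_width: 22.0
```

Request:
{"op": "arm_command", "data": {"deltas": [[0,[0,0,0],0],[0,[0,0,2],0],[0,[0,0,6],0],[0,[0,0,14],0],[0,[0,0,26],0],[0,[0,0,42],0],[0,[0,0,60],0],[0,[0,0,78],0],[0,[0,0,92],0],[0,[0,0,100],0],[0,[0,0,100],0],[0,[0,0,100],0]]}}

```text
time_s: 33.0
ee_pos: [599.3, -316.9, 128.5]
ee_rot: [-124.2, 90.0, 147.4]
force: [-0.9, -0.2, -1.0]
gripper_width: 21.7
```

Run:
```python
from pieces import *
s=env.state();print(s['gripper_width'],s['force'],s['ee_pos'])
a=cams.grab_frame('side')['img'][110:350,260:420]
save(cv2.resize(a,None,fx=2.5,fy=2.5,interpolation=2),'d2.png')
```

```text
21.70907966103747 [-0.85151916 -0.24189306 -1.03170694] [ 599.3423237  -316.85244539  128.52982075]
```

View pics/d2.png

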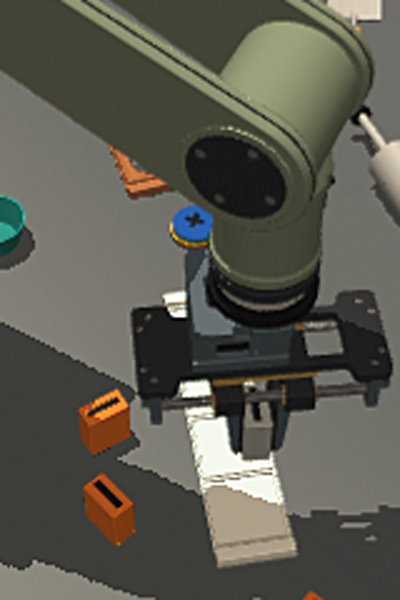

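The ribbon is lifted upright at (362,283), with the opening at 22 mm. I carry it to the leftmost well.

Request:
{"op": "arm_command", "data": {"deltas": [[0,[-1,6,0],0.0],[0,[-4,22,0],0.005],[0,[-9,50,0],0.015],[0,[-15,86,0],0.025],[0,[-23,128,0],0.04],[0,[-31,173,0],0.055],[0,[-39,218,0],0.07],[0,[-47,263,0],0.085],[0,[-55,308,0],0.1],[0,[-63,353,0],0.115],[0,[-71,398,0],0.13],[0,[-78,442,0],0.15],[0,[-86,486,0],0.17],[0,[-93,526,0],0.185],[0,[-99,561,0],0.2],[0,[-104,587,0],0.21],[0,[-107,604,0],0.21],[0,[-108.6,612.8,0],0.21],[0,[-108.6,612.8,0],0.21],[0,[-108.6,612.8,0],0.21]]}}

```text
time_s: 35.05
ee_pos: [491.0, 294.9, 128.8]
ee_rot: [-34.8, 90.0, -111.2]
force: [-1.1, 0.3, -0.3]
gripper_width: 21.8
```

Request:
{"op": "arm_command", "data": {"deltas": [[0,[0,0,-6],0],[0,[0,0,-18],0],[0,[0,0,-34],0],[0,[0,0,-50],0],[0,[0,0,-65],0],[0,[0,0,-78],0],[0,[0,0,-88],0],[0,[0,0,-95],0],[0,[0,0,-98.5],0],[0,[0,0,-99.5],0],[0,[0,0,-99.5],0],[0,[0,0,-99.5],0]]}}

```text
time_s: 36.25
ee_pos: [491.4, 296.0, 30.0]
ee_rot: [105.4, 89.9, 29.1]
force: [0.2, -0.7, -1.2]
gripper_width: 22.3
```

Run:
```python
from pieces import *
s=env.state();print(s['gripper_width'],s['force'],s['ee_pos'])
a=cams.grab_frame('side')['img'][90:230,250:390]
save(cv2.resize(a,None,fx=4,fy=4,interpolation=2),'d3.png')
```

```text
22.27322019544863 [ 0.23182104 -0.72270238 -1.21287132] [491.38266125 295.97673305  30.01706948]
```

View pics/d3.png

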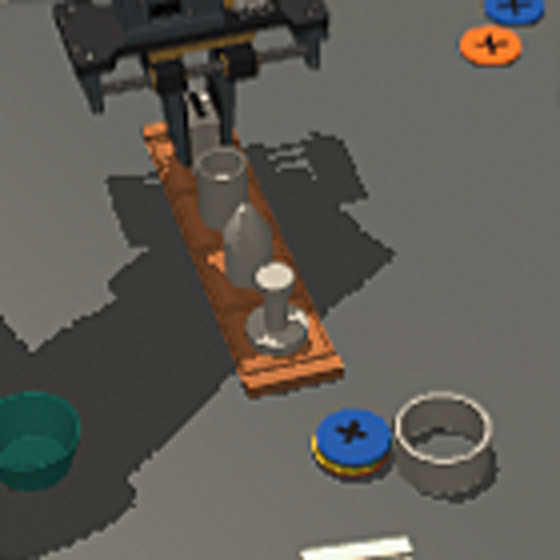

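The ribbon is at the leftmost well, at about (301,120). I release it, rise and back the arm away.

Request:
{"op": "arm_command", "data": {"deltas": [[0.3,[0,0,0],0],[0.4,[0,0,0],0],[0.5,[0,0,0],0],[0.6,[0,0,0],0],[0.7,[0,0,0],0],[0.7,[0,0,0],0],[0.7,[0,0,5],0],[0.7,[0,0,20],0],[0.7,[0,0,45],0],[0.7,[0,0,75],0],[0.7,[0,0,105],0],[0.7,[0,0,140],0],[0.7,[0,0,170],0],[0.7,[-30,30,190],0],[0.7,[-70,65,190],0],[0.7,[-110,100,190],0],[0.7,[-150,135,190],0],[0.7,[-185,170,190],0],[0.7,[-210,200,190],0],[0.7,[-210,200,190],0]]}}

```text
time_s: 38.3
ee_pos: [277.2, 499.4, 219.8]
ee_rot: [-170.8, 89.8, 113.2]
force: [-0.2, 0.0, -0.4]
gripper_width: 63.7
```

Run:
```python
from pieces import *
fs=[cams.grab_frame(n) for n in('top','side')]
p=np.load('racks.npy')[1]; c,s=np.cos(p[2]/100),np.sin(p[2]/100); R=np.array([[c,-s],[s,c]])
big=[cv2.resize(f['img'],None,fx=4,fy=4,interpolation=2) for f in fs]; clean=[b.copy() for b in big]
for k,b in zip(['ribbon','tube','cone','stamp'],(96,32,-32,-96)):
    q=p[:2]+R@[0,b]
    for f in fs:
        for d in cams.silhouettes(f,k+'_mid'):
            pos=atz(f,d['centre'],33)[0][:2]
            if np.linalg.norm(pos-q)<35: print(k,round(d['conf'],2),np.round(d['centre']),'local',(R.T@(pos-q)).round(1))
    for i in(0,1): draw(big[i],fs[i],k,q[0],q[1],p[2]/100)
save(np.hstack([clean[1][440:780,1130:1360],big[1][440:780,1130:1360]]),'e_side.png'); save(np.vstack([clean[0][780:1030,640:1240],big[0][780:1030,640:1240]]),'e_top.png')
```

```text
ribbon 0.58 [188. 232.] local [1.7 0.9]
ribbon 0.54 [300. 121.] local [2.1 6.6]
tube 0.62 [212. 232.] local [-10.4   6.9]
tube 0.49 [304. 139.] local [-5.7 -9.4]
cone 0.74 [239. 222.] local [-1.  -0.5]
cone 0.74 [310. 150.] local [-3.6  2.7]
stamp 0.72 [267. 213.] local [  5.3 -11.6]
stamp 0.74 [320. 168.] local [  1.8 -10.7]
```

View pics/e_side.png

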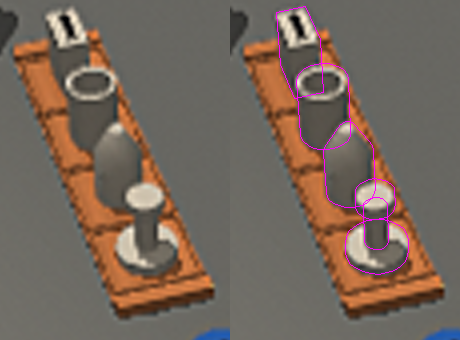

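View pics/e_top.png

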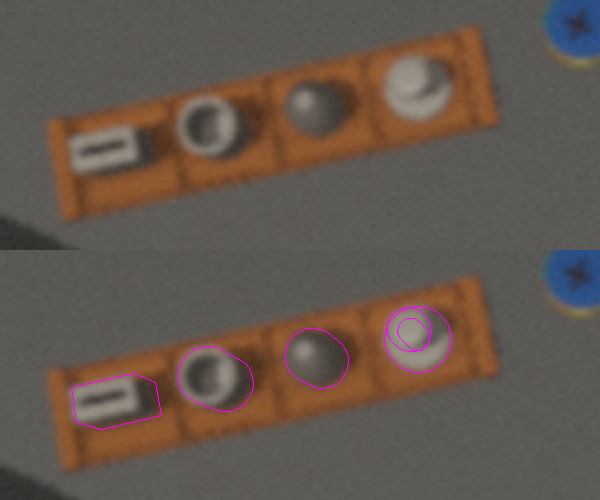

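The four pieces stand upright at the well centres, and the model outlines match in both views within 1–2 px. The arm is clear, so I hand in.

Run:
```python
from h import *
print(env.job_done(), env.state()['time_s'])
```

```text
the job is handed in; nothing more can be done
the job is handed in; nothing more can be done
```

All four fittings are now in the wooden rack in reverse order, and the job is handed in. From the left they are ribbon, tube, cone and stamp; in the white rack they stood stamp, cone, tube, ribbon. None was knocked over, and the clock read about 39 s when I handed in.

**Last checks:** In both final pictures all four pieces stand upright inside their own wells. Outlines drawn at the well centres match them to about 1–2 px, or a few mm.

**What disagreed:**
- The network's centres for the tube and stamp were 10–13 mm off the well centres. I put this down to partly hidden pieces and raised tops, because the outlines fit well.
- The stamp was gripped by its knob, not its stem (opening 25 mm). It still lifted and placed cleanly.
- The wrist force read about 5 N for a moment while closing on the cone and on the tube, well under the limits.

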